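# Unstack the filter holders onto their colour pads

## Task

The five filter holders have been piled up in two stacks: take the stacks apart and stand each holder upright in the middle of the pad of its own colour, cap up. Set them down gently: do not drop a holder or knock one over.

Things in the scene. Friction and masses are not known exactly. Their poses are not given: they have to be found in the camera images.
- holder_red: large filter holder: a plain solid round puck, 62 mm in diameter and 32 mm high, aluminium below, red cap above, flat top and bottom, smooth straight sides; loose, about 160 g; at the start it stands on the bench as the bottom of one of the two stacks. Origin: centre of its underside; z up along its axis. Nothing interlocks.
- holder_blue: large filter holder: a plain solid round puck, 62 mm in diameter and 32 mm high, aluminium below, blue cap above, flat top and bottom, smooth straight sides; loose, about 160 g; at the start it stands on the bench as the bottom of one of the two stacks. Origin: centre of its underside; z up along its axis. Nothing interlocks.
- holder_green: middle-sized filter holder: a plain solid round puck, 44 mm in diameter and 32 mm high, aluminium below, green cap above, flat top and bottom, smooth straight sides; loose, about 100 g; at the start it lies centred (to 1 mm) on one of the two large holders, red or blue: either pairing occurs. Origin: centre of its underside; z up along its axis. Nothing interlocks.
- holder_yellow: middle-sized filter holder: a plain solid round puck, 44 mm in diameter and 32 mm high, aluminium below, yellow cap above, flat top and bottom, smooth straight sides; loose, about 100 g; at the start it lies centred (to 1 mm) on one of the two large holders, red or blue: either pairing occurs. Origin: centre of its underside; z up along its axis. Nothing interlocks.
- holder_black: small filter holder: a plain solid round puck, 26 mm in diameter and 32 mm high, aluminium below, black cap above, flat top and bottom, smooth straight sides; loose, about 50 g; at the start it lies centred (to 1 mm) on top of the green one. Origin: centre of its underside; z up along its axis. Nothing interlocks.
- pad_red: red round pad, 84 mm in diameter, 4 mm thick, flat, fixed to the bench: the place of the red filter holder, empty at the start. Origin: centre of its underside, on the bench top; its upper face is 4 mm above; z up. Note for all moves: fixed equipment 0.35 m tall stands behind, beyond x = 0.56 m where y > 0.36 m and beyond x = 0.63 m where y < 0.03 m; cross from side to side with x below 0.5 m.
- pad_blue: blue round pad, 84 mm in diameter, 4 mm thick, flat, fixed to the bench: the place of the blue filter holder, empty at the start. Origin: centre of its underside, on the bench top; its upper face is 4 mm above; z up.
- pad_green: green round pad, 84 mm in diameter, 4 mm thick, flat, fixed to the bench: the place of the green filter holder, empty at the start. Origin: centre of its underside, on the bench top; its upper face is 4 mm above; z up.
- pad_yellow: yellow round pad, 84 mm in diameter, 4 mm thick, flat, fixed to the bench: the place of the yellow filter holder, empty at the start. Origin: centre of its underside, on the bench top; its upper face is 4 mm above; z up.
- pad_black: black round pad, 84 mm in diameter, 4 mm thick, flat, fixed to the bench: the place of the black filter holder, empty at the start. Origin: centre of its underside, on the bench top; its upper face is 4 mm above; z up.
There are look-alikes about, which are no part of the job. There is more than one size of the holder_black; the one meant has the size given above.

How it is judged:
By the outcome, as a careful person would: the job done as asked, in the order asked, and still so for the second after the job is handed in, with the robot touching nothing.
It also fails if it takes over 141 s, if anything falls off the work surface, if the arm or the gripper's body presses on something with over 40 N, if the wrist force passes 120 N, or if a joint passes its speed limit or range.

## Robot

A 7-joint arm with a two-finger parallel gripper is mounted at the origin on a cart in front of the work surface, level with it; the furniture and walls round the work are solid. World frame = base frame: x ahead of the robot, y to its left, z up, the work surface at z = 0. Lengths are in m, angles in rad, forces in N, time in s.
With the tool pointing down it reaches from about 0.4 to 0.9 m from the base axis. Payload 5.5 kg.
Tool frame: the origin (TCP) lies midway between the tips of the shut fingers; the grasp point (between the pads) lies 19 mm behind it (robot.pinch_z is the distance from the TCP to the grasp point, in m); z points along the fingers, y is the line along which they close (so a half turn about z gives the same grasp; the last joint's range is limited). The gripper opens to 92 mm and grips with 3 to 60 N. Pads are 19 mm wide; open, the fingers measure 130 mm over their backs; the gripper's body (75 mm by 190 mm) begins 47 mm behind the grasp point.
Start: joints at [1.492, 0.501, -0.427, 1.55, 0.221, 1.138, -0.21], TCP at [0.218, -0.612, 0.227] pointing down, gripper open.
Joint ranges: [-2.88, 2.88], [-0.31, 2.03], [-1.54, 1.56], [0.2, 2.42], [-1.41, 4.55], [0.19, 2.02], [-2.57, 2.57]. Speed limits (rad/s): [2.57, 2.57, 3.14, 3.14, 3.14, 3.14, 3.14].

## Interface

Orientations are given as [roll, pitch, yaw] about the fixed x, y, z axes, in that order (R = Rz(yaw) Ry(pitch) Rx(roll)).
In Python, from plant import telemetry, optics, robot gives the robot as it stands. The module is installed in compiled form; this text tells all that it offers.
- The arm moves only by the tool arm_command, never from a script. Its argument "deltas" is a list of rows, each a list of 3 entries, a list of its own where there are three numbers: the shift along the tool's x, y, z in mm, then the turn, a rotation vector about the tool's x, y, z in rad, then the closure, from 0 (fully open) to 1 (shut). A call has 1 to 20 rows; each row shifts and turns the commanded pose from where the row before left it, along the tool's axes as they then stand; what a row does not reach is not made up. A row lasts 1/12 s, in which the tool goes at most 41.7 mm and 7.16 degrees, less where a joint would pass 70% of its speed; a pose out of reach is approached as far as the arm can. A call with a gripper value outside its range is refused whole. The fingers move at their own pace and stop on an object; "grip_force" is the grip in N (left out, the last holds). Time passes only in rows, so rows that do not move let the fingers close. It gives the time, the measured TCP pose, the force, the opening and the grip force at its end, in the units of the state.
- telemetry.read_state(): the state, without advancing time (a new reading comes with each control period).
- optics.capture(name): name is "scene" or "top"; returns the picture (420x560x3 uint8, red, green, blue); there is no depth.
- optics.camera_model(name): a dict with "camera_matrix" (3x3 intrinsics, pixels), "dist_coeffs" ([k1, k2, p1, p2, k3] as OpenCV has them; the pictures are not rectified), "rvec" (rotation vector, rad) and "tvec" (3), from world to camera coordinates, as OpenCV has them. Camera axes: x right, y down, z forward; pixel columns grow to the right and rows downward; lengths in m; the calibration is good to about 2 mm. A picture is of the moment at which its call begins. camera_model takes no time and is no camera call.
- robot.hand_in(): hands the job in; it is judged then, once.
The state is a dict: "time": time; "qpos": joint angles; "qd": joint speeds; "tau": joint torques, N m; "position": TCP position; "tool_rot": TCP orientation; "wrist_force": force on the tool from outside, world axes, zero at the start; "torque": the same for the moment, N m; "grip_width": finger opening in m; "gripper_force": force on a finger pad.
Only numpy, scipy, OpenCV 4.12 (cv2) and the standard library are available. Lean on these libraries where they do the work, as an engineer would, in place of code of your own. Each camera call takes 0.05 s, during which the arm holds its last target. There are 200 camera calls.

## Working session

There is one attempt and no reset: what is moved stays moved. The work goes in short steps, Python scripts to look and compute and a tool call to move; the robot and the scene stay as the last step left them, time stands still between calls to the robot, and variables do not carry over. Pictures are saved under pics/ and viewed, at most 14 in all, crops included, and the job is handed in when it is done.

Besides the shell and the picture viewer there is one more tool, called after "Request:" by a JSON object that holds its "api" and its "payload", one argument or row to a line. arm_command: Moves the arm, as the interface text tells. Its arguments: {"type":"object","properties":{"deltas":{"type":"array","items":{"type":"array"}},"grip_force":{"type":"number"}},"required":["deltas"]}

```bash
mkdir -p pics; python3 - <<'E'
from plant import telemetry, optics, robot
import cv2
for n in("scene","top"):
    cv2.imwrite(f"pics/{n}0.png",optics.capture(n)[:,:,::-1])
    print(optics.camera_model(n))
print(telemetry.read_state(), robot.pinch_z)
E
```

```text
{'camera_matrix': array([[470.1974361 ,   0.        , 275.37265465],
       [  0.        , 470.1974361 , 209.22759718],
       [  0.        ,   0.        ,   1.        ]]), 'dist_coeffs': array([-0.11974068,  0.        ,  0.        ,  0.        ,  0.        ]), 'rvec': array([ 1.93482952, -1.01875107,  0.57731571]), 'tvec': array([-0.24729515,  0.31571474,  0.80181342])}
{'camera_matrix': array([[474.30328221,   0.        , 283.41040182],
       [  0.        , 474.30328221, 216.11089485],
       [  0.        ,   0.        ,   1.        ]]), 'dist_coeffs': array([-0.07351528,  0.        ,  0.        ,  0.        ,  0.        ]), 'rvec': array([ 2.15244174, -2.0948577 ,  0.1907568 ]), 'tvec': array([0.06289543, 0.54303618, 1.12082319])}
{'time': 0.1, 'qpos': array([ 1.49221838,  0.50174583, -0.42681631,  1.55134329,  0.22081776,
        1.13828811, -0.21030499]), 'qd': array([-0.00095822, -0.00073499, -0.00124762, -0.00178096,  0.00086419,
        0.0005307 , -0.00015448]), 'tau': array([-1.12953933e-02, -5.67872608e+01, -5.83851859e+00, -2.79914439e+01,
       -6.89259404e-02,  2.41160870e-02,  4.16732871e-05]), 'position': array([ 0.2176101 , -0.61182784,  0.22578893]), 'tool_rot': array([-3.13986601e+00, -5.00661934e-05,  3.41836007e-01]), 'wrist_force': array([-0.25668535, -0.59731323, -0.04214622]), 'torque': array([ 0.01645284,  0.05208277, -0.03590257]), 'gripper_force': 0.0, 'grip_width': 0.09146917711564448} 0.0188
```

View pics/top0.png

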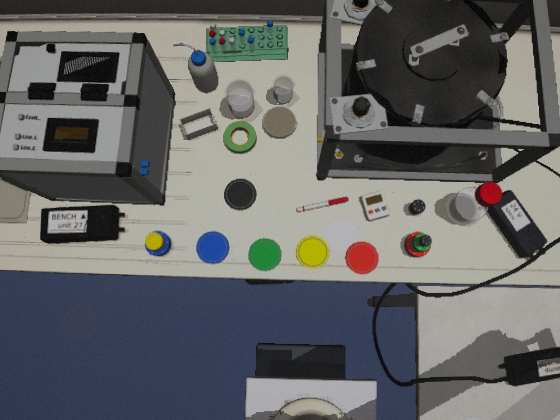

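View pics/scene0.png

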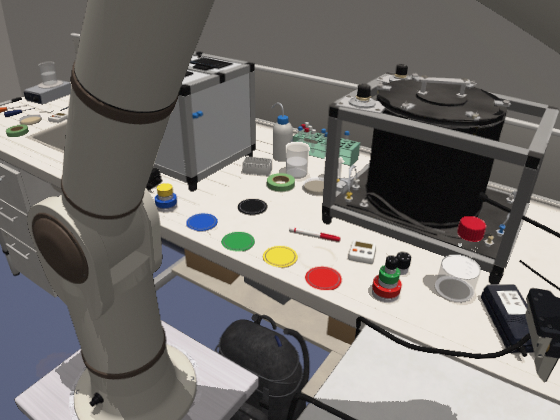

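Top view: yellow on blue at about (157,243), and black/green/red at about (418,244). The pads are blue (212,247), green (265,254), yellow (312,251), red (362,257) and black (240,194). There are two black candidates: the stack top at (422,240) and a lone one at (417,207). The one on green fits the description; I'll confirm it in a crop.

```bash
cat > h.py <<'E'
import numpy as np, cv2
from plant import telemetry, optics, robot
def ray(n,uv):
    m=optics.camera_model(n); R=cv2.Rodrigues(m["rvec"])[0]
    p=cv2.undistortPoints(np.array([[uv]],float),m["camera_matrix"],m["dist_coeffs"])[0,0]
    return -R.T@m["tvec"], R.T@np.array([p[0],p[1],1])
def at(n,uv,z):
    c,d=ray(n,uv); return (c+d*(z-c[2])/d[2])[:2]
RNG=dict(red=[(0,120,60),(6,255,255)],yellow=[(22,120,80),(34,255,255)],green=[(55,100,40),(85,255,255)],blue=[(100,120,60),(120,255,255)],black=[(0,0,0),(180,255,60)])
def blob(im,col,box):
    x0,y0,x1,y1=box; hsv=cv2.cvtColor(im[y0:y1,x0:x1],cv2.COLOR_RGB2HSV)
    m=cv2.inRange(hsv,*map(np.array,RNG[col]))
    if col=="red": m|=cv2.inRange(hsv,np.array((172,120,60)),np.array((180,255,255)))
    n,l,s,c=cv2.connectedComponentsWithStats(m)
    i=1+np.argmax(s[1:,4]); pts=np.argwhere(l==i)[:,::-1]+[x0,y0]
    return pts
def circ(n,im,col,box,z):
    """Min enclosing circle of the blob projected onto plane z -> centre, diameter"""
    pts=blob(im,col,box); h=cv2.convexHull(pts.astype(np.float32))[:,0]
    q=np.array([at(n,p,z) for p in h],np.float32)
    c,r=cv2.minEnclosingCircle(q*1000); m=cv2.fitEllipse(q*1000)
    return np.round(c,1),round(2*r,1),np.round(m[0],1),np.round(m[1],1)
E
python3 - <<'E'
from h import *
im=optics.capture("top")
for c,b,z in [("blue",(190,225,235,270),.004),("green",(243,232,287,276),.004),("yellow",(290,230,335,272),.004),("red",(340,236,386,280),.004),("black",(218,172,263,216),.004),
 ("yellow",(140,225,175,262),.064),("blue",(140,225,178,262),.032),("black",(412,230,436,254),.096),("green",(405,228,436,254),.064),("red",(400,228,440,262),.032),("black",(405,195,430,220),.032)]:
    print(c,z,*circ("top",im,c,b,z))
a=cv2.resize(im[185:270,385:445],None,fx=6,fy=6,interpolation=2)
b=cv2.resize(im[220:270,130:180],None,fx=6,fy=6,interpolation=2)
s=optics.capture("scene"); 
c=cv2.resize(s[240:310,360:430],None,fx=5,fy=5,interpolation=2); W=np.zeros((510,1010,3),np.uint8)
W[:510,:360]=a; W[:300,360:660]=b;W[:350,660:1010]=c
cv2.imwrite("pics/crop.png",cv2.resize(W[:,:,::-1],(800,404)))
E
```

```text
blue 0.004 [465.  256.4] 82.9 [464.9 256.5] [81.8 82.4]
green 0.004 [450.5 123.2] 82.9 [450.6 123.1] [81.1 82.7]
yellow 0.004 [460.3   2.6] 83.9 [460.2   2.4] [81.8 83.5]
red 0.004 [ 448.6 -122.6] 82.9 [ 448.8 -122.6] [81.1 82.5]
black 0.004 [604.5 192.8] 82.4 [605.1 192.9] [80.2 81.9]
yellow 0.064 [469.2 390.6] 44.7 [468.7 390.8] [42.5 44.5]
blue 0.032 [467.3 391. ] 61.9 [467.7 390.9] [60.1 61.7]
black 0.096 [ 483.  -255.1] 31.8 [ 482.7 -255.6] [23.5 32. ]
green 0.064 [ 482.9 -259.4] 43.3 [ 483.7 -259.7] [40.6 43.2]
red 0.032 [ 483.1 -259. ] 62.9 [ 483.2 -259. ] [61.1 61.8]
black 0.032 [ 577.5 -257.7] 43.0 [ 577.4 -258.1] [33.5 43.6]
```

View pics/crop.png

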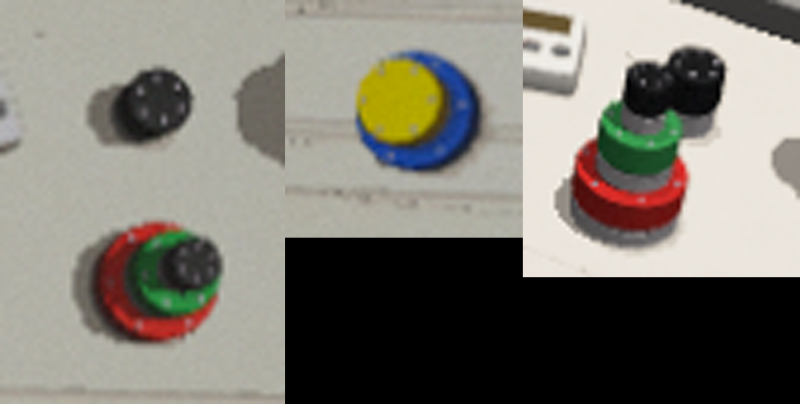

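The crop confirms it: the stack-top black is narrower than green at about 26 mm, while the lone black at (417,207) is about 34 mm and is a look-alike. Stacks are at (483,-259) and (468,391) mm. I'm moving over the right stack with yaw 0, closing along world y.

Request:
{"api": "arm_command", "payload": {
  "deltas": [
    [[0,0,0],[0,0,0.114],0],
    [[0,0,0],[0,0,0.114],0],
    [[0,0,0],[0,0,0.114],0],
    [[20.4,-27.1,3],[0,0,0],0],
    [[20.4,-27.1,3],[0,0,0],0],
    [[20.4,-27.1,3],[0,0,0],0],
    [[20.4,-27.1,3],[0,0,0],0],
    [[20.4,-27.1,3],[0,0,0],0],
    [[20.4,-27.1,3],[0,0,0],0],
    [[20.4,-27.1,3],[0,0,0],0],
    [[20.4,-27.1,3],[0,0,0],0],
    [[20.4,-27.1,3],[0,0,0],0],
    [[20.4,-27.1,3],[0,0,0],0],
    [[20.4,-27.1,3],[0,0,0],0],
    [[20.4,-27.1,3],[0,0,0],0],
    [[20.4,-27.1,3],[0,0,0],0],
    [[0,0,0],[0,0,0],0],
    [[0,0,0],[0,0,0],0]
  ],
  "grip_force": 20
}}

```text
time: 1.7
position: [0.4845, -0.2573, 0.1876]
tool_rot: [-3.141, -0.0, 0.005]
wrist_force: [-0.3, -1.5, 0.1]
grip_width: 0.0918
gripper_force: 0.0
```

```bash
python3 -c "
from h import *
s=telemetry.read_state();print(s['position'],s['tool_rot'],s['qpos'])"
```

```text
[ 0.48454396 -0.25726968  0.18760419] [-3.14052602e+00 -2.83021993e-04  5.41038116e-03] [ 0.86165092  0.37774613 -0.51972481  1.8437832   0.22139681  0.97776428
 -1.31770393]
```

Request:
{"api": "arm_command", "payload": {
  "deltas": [
    [[-1.5,1.7,25],[0,0,0],0],
    [[0,0,25],[0,0,0],0],
    [[0,0,20],[0,0,0],0],
    [[0,0,15],[0,0,0],0],
    [[0,0,15],[0,0,0],0],
    [[0,0,10],[0,0,0],0],
    [[0,0,8],[0,0,0],0.2],
    [[0,0,0],[0,0,0],0.3],
    [[0,0,0],[0,0,0],0.45]
  ]
}}

```text
time: 2.45
position: [0.4814, -0.2623, 0.0698]
tool_rot: [-3.142, 0.0, -0.001]
wrist_force: [0.4, -0.0, 0.2]
grip_width: 0.0765
gripper_force: 0.0
```

```bash
python3 - <<'E'
from h import *
a=optics.capture("top")[200:280,380:460];b=optics.capture("scene")[220:310,350:440]
cv2.imwrite("pics/g1.png",np.hstack([cv2.resize(a,(390,390),interpolation=2),cv2.resize(b,(390,390),interpolation=2)])[:,:,::-1])
E
```

```text
(no output)
```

View pics/g1.png

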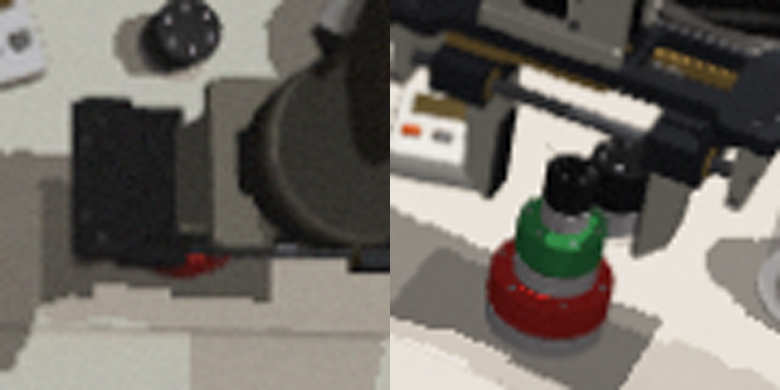

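The scene crop shows the fingers on either side of the black holder, with tips just above the green top. I'll apply a small correction and close.

Request:
{"api": "arm_command", "payload": {
  "deltas": [
    [[1.5,-3,1],[0,0,0],0.5],
    [[0,0,0],[0,0,0],0.55],
    [[0,0,0],[0,0,0],0.6],
    [[0,0,0],[0,0,0],0.65],
    [[0,0,0],[0,0,0],0.7],
    [[0,0,0],[0,0,0],0.8],
    [[0,0,0],[0,0,0],1],
    [[0,0,0],[0,0,0],1],
    [[0,0,0],[0,0,0],1],
    [[0,0,0],[0,0,0],1],
    [[0,0,0],[0,0,0],1],
    [[0,0,0],[0,0,0],1]
  ]
}}

```text
time: 3.55
position: [0.4832, -0.259, 0.0688]
tool_rot: [3.141, -0.0, -0.0]
wrist_force: [-0.2, 0.1, 1.0]
grip_width: 0.0254
gripper_force: 20.0
```

Request:
{"api": "arm_command", "payload": {
  "deltas": [
    [[0,0,-5],[0,0,0],1],
    [[0,0,-15],[0,0,0],1],
    [[0,0,-20],[0,0,0],1],
    [[0,0,-20],[0,0,0],1],
    [[0,-10,-10],[0,0,0],1],
    [[0,-20,0],[0,0,0],1],
    [[0,-30,0],[0,0,0],1],
    [[0,-30,0],[0,0,0],1],
    [[0,-30,0],[0,0,0],1],
    [[0,-30,0],[0,0,0],1],
    [[0,-30,0],[0,0,0],1],
    [[0,-30,0],[0,0,0],1],
    [[0,-30,0],[0,0,0],1],
    [[0,-30,0],[0,0,0],1],
    [[10,-30,0],[0,0,0],1],
    [[20,-30,0],[0,0,0],1],
    [[25,-30,0],[0,0,0],1],
    [[25,-30,0],[0,0,0],1],
    [[20,-20,0],[0,0,0],1],
    [[10,-10,0],[0,0,0],1]
  ]
}}

```text
time: 5.22
position: [0.5943, 0.1666, 0.1388]
tool_rot: [-3.138, -0.001, 0.004]
wrist_force: [0.4, 1.0, -0.6]
grip_width: 0.0255
gripper_force: 20.0
```

Request:
{"api": "arm_command", "payload": {
  "deltas": [
    [[10,-20,0],[0,0,0],1],
    [[2,-12,15],[0,0,0],1],
    [[0,0,25],[0,0,0],1],
    [[0,0,25],[0,0,0],1],
    [[0,0,20],[0,0,0],1],
    [[0,0,15],[0,0,0],1],
    [[0,0,10],[0,0,0],1],
    [[0,0,0],[0,0,0],1],
    [[0,0,0],[0,0,0],1]
  ]
}}

```text
time: 5.97
position: [0.6051, 0.1935, 0.0288]
tool_rot: [-3.141, 0.0, 0.0]
wrist_force: [-0.0, 0.9, -0.5]
grip_width: 0.0255
gripper_force: 20.0
```

```bash
python3 - <<'E'
from h import *
s=telemetry.read_state();print(s['position'],s['tool_rot'],s['qpos'])
E
```

```text
[0.60506413 0.19348428 0.02876767] [-3.14141749e+00  4.00429792e-04  5.58037291e-06] [ 0.01227535  0.74128397 -0.50641784  1.70912926  0.46674144  0.81424732
 -2.27995555]
```

Precise. Lower the last 19–20 mm gently and release.

Request:
{"api": "arm_command", "payload": {
  "deltas": [
    [[0,0,8],[0,0,0],1],
    [[0,0,6],[0,0,0],1],
    [[0,0,3],[0,0,0],1],
    [[0,0,1.5],[0,0,0],1],
    [[0,0,1],[0,0,0],1],
    [[0,0,0],[0,0,0],1],
    [[0,0,0],[0,0,0],1]
  ]
}}

```text
time: 6.55
position: [0.6054, 0.1932, 0.0094]
tool_rot: [-3.142, -0.0, -0.0]
wrist_force: [-0.1, 0.6, -1.6]
grip_width: 0.0258
gripper_force: 20.0
```

Request:
{"api": "arm_command", "payload": {
  "deltas": [
    [[0,0,0.5],[0,0,0],1],
    [[0,0,0.5],[0,0,0],1],
    [[0,0,0],[0,0,0],1]
  ]
}}

```text
time: 6.8
position: [0.6055, 0.1932, 0.0088]
tool_rot: [-3.142, -0.001, -0.0]
wrist_force: [-0.8, 0.1, 3.0]
grip_width: 0.0258
gripper_force: 20.0
```

Contact made (3 N up). Release, rise and start back.

Request:
{"api": "arm_command", "payload": {
  "deltas": [
    [[0,0,0],[0,0,0],0.65],
    [[0,0,0],[0,0,0],0.55],
    [[0,0,0],[0,0,0],0.4],
    [[0,0,0],[0,0,0],0.3],
    [[0,0,0],[0,0,0],0.3],
    [[0,0,-5],[0,0,0],0.3],
    [[0,0,-15],[0,0,0],0.3],
    [[0,0,-25],[0,0,0],0.2],
    [[0,0,-30],[0,0,0],0],
    [[-10,0,-20],[0,0,0],0],
    [[-20,10,-10],[0,0,0],0],
    [[-25,20,0],[0,0,0],0],
    [[-25,30,0],[0,0,0],0],
    [[-25,30,0],[0,0,0],0],
    [[-17.5,30,0],[0,0,0],0],
    [[0,30,0],[0,0,0],0],
    [[0,30,0],[0,0,0],0],
    [[0,30,0],[0,0,0],0],
    [[0,30,0],[0,0,0],0],
    [[0,30,0],[0,0,0],0]
  ]
}}

```text
time: 8.47
position: [0.4831, -0.0783, 0.1148]
tool_rot: [3.141, -0.002, 0.0]
wrist_force: [-0.2, 0.3, 0.3]
grip_width: 0.0916
gripper_force: 0.0
```

Request:
{"api": "arm_command", "payload": {
  "deltas": [
    [[0,30,0],[0,0,0],0],
    [[0,30,0],[0,0,0],0],
    [[0,30,0],[0,0,0],0],
    [[0,30,0],[0,0,0],0],
    [[0,30,0],[0,0,0],0],
    [[0,30,0],[0,0,0],0],
    [[0,20,0],[0,0,0],0],
    [[0,10,0],[0,0,0],0],
    [[0,2,0],[0,0,0],0],
    [[0,0,0],[0,0,0],0],
    [[0,0,0],[0,0,0],0]
  ]
}}

```text
time: 9.38
position: [0.4831, -0.2868, 0.1136]
tool_rot: [-3.141, -0.0, 0.002]
wrist_force: [-0.3, 0.0, 0.8]
grip_width: 0.0921
gripper_force: 0.0
```

```bash
python3 - <<'E'
from h import *
im=optics.capture("top");b=optics.capture("scene")
cv2.imwrite("pics/v1.png",np.hstack([cv2.resize(im[150:290,130:330],(400,280)),cv2.resize(b[180:320,300:440],(280,280),interpolation=2)])[:,:,::-1])
E
```

```text
(no output)
```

View pics/v1.png

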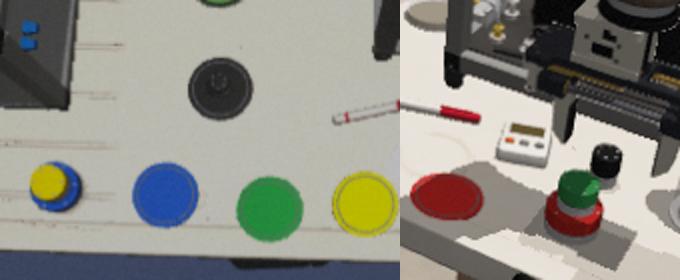

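Black stands centred on its pad, and green is still on red. The arm overshot by 28 mm in y, so I'll correct that, descend to z≈37.5 and grip green.

Request:
{"api": "arm_command", "payload": {
  "deltas": [
    [[0,-14,0],[0,0,0],0],
    [[0,-14,0],[0,0,0],0],
    [[0,0,0],[0,0,0],0],
    [[0,0,0],[0,0,0],0],
    [[0,0,15],[0,0,0],0],
    [[0,0,20],[0,0,0],0],
    [[0,0,18],[0,0,0],0],
    [[0,0,13],[0,0,0],0],
    [[0,0,8],[0,0,0],0],
    [[0,0,2],[0,0,0],0.2],
    [[0,0,0],[0,0,0],0.3],
    [[0,0,0],[0,0,0],0.35]
  ]
}}

```text
time: 10.48
position: [0.4833, -0.261, 0.0378]
tool_rot: [3.141, -0.001, 0.0]
wrist_force: [-0.3, -1.2, 0.5]
grip_width: 0.0765
gripper_force: 0.0
```

Request:
{"api": "arm_command", "payload": {
  "deltas": [
    [[0,0,0],[0,0,0],0.4],
    [[0,0,0],[0,0,0],0.45],
    [[0,0,0],[0,0,0],0.5],
    [[0,0,0],[0,0,0],0.6],
    [[0,0,0],[0,0,0],1],
    [[0,0,0],[0,0,0],1],
    [[0,0,0],[0,0,0],1],
    [[0,0,0],[0,0,0],1],
    [[0,0,0],[0,0,0],1]
  ]
}}

```text
time: 11.23
position: [0.4828, -0.2609, 0.0375]
tool_rot: [3.141, -0.0, -0.0]
wrist_force: [-1.0, 0.4, 4.6]
grip_width: 0.0434
gripper_force: 20.0
```

Request:
{"api": "arm_command", "payload": {
  "deltas": [
    [[0,0,-3],[0,0,0],1],
    [[0,0,-12],[0,0,0],1],
    [[0,0,-20],[0,0,0],1],
    [[0,0,-25],[0,0,0],1],
    [[0,-10,-20],[0,0,0],1],
    [[-2,-20,0],[0,0,0],1],
    [[-3,-30,0],[0,0,0],1],
    [[-3,-30,0],[0,0,0],1],
    [[-3,-30,0],[0,0,0],1],
    [[-3,-30,0],[0,0,0],1],
    [[-3,-30,0],[0,0,0],1],
    [[-3,-30,0],[0,0,0],1],
    [[-3,-30,0],[0,0,0],1],
    [[-3,-30,0],[0,0,0],1],
    [[-3,-30,0],[0,0,0],1],
    [[-3,-30,0],[0,0,0],1],
    [[0,-25,0],[0,0,0],1],
    [[0,-20,0],[0,0,0],1],
    [[0,-9,0],[0,0,0],1],
    [[0,0,0],[0,0,0],1]
  ]
}}

```text
time: 12.9
position: [0.4507, 0.1256, 0.1179]
tool_rot: [-3.14, -0.001, 0.004]
wrist_force: [0.1, -0.0, -1.4]
grip_width: 0.0433
gripper_force: 20.0
```

Request:
{"api": "arm_command", "payload": {
  "deltas": [
    [[0,0,15],[0,0,0],1],
    [[0,0,20],[0,0,0],1],
    [[0,0,20],[0,0,0],1],
    [[0,0,15],[0,0,0],1],
    [[0,0,10],[0,0,0],1],
    [[0,0,10],[0,0,0],1],
    [[0,0,5],[0,0,0],1],
    [[0,0,2],[0,0,0],1],
    [[0,0,0],[0,0,0],1],
    [[0,0,0],[0,0,0],1]
  ]
}}

```text
time: 13.73
position: [0.4512, 0.1233, 0.0207]
tool_rot: [-3.141, -0.001, -0.0]
wrist_force: [0.5, 0.4, 0.3]
grip_width: 0.0434
gripper_force: 20.0
```

Request:
{"api": "arm_command", "payload": {
  "deltas": [
    [[-0.5,0,5],[0,0,0],1],
    [[0,0,3],[0,0,0],1],
    [[0,0,1.5],[0,0,0],1],
    [[0,0,1],[0,0,0],1],
    [[0,0,0.5],[0,0,0],1],
    [[0,0,0],[0,0,0],1],
    [[0,0,0],[0,0,0],1]
  ]
}}

```text
time: 14.32
position: [0.4501, 0.1231, 0.0095]
tool_rot: [3.141, 0.0, -0.0]
wrist_force: [-1.0, -0.7, 3.6]
grip_width: 0.0436
gripper_force: 20.0
```

Request:
{"api": "arm_command", "payload": {
  "deltas": [
    [[0,0,0],[0,0,0],0.45],
    [[0,0,0],[0,0,0],0.3],
    [[0,0,0],[0,0,0],0.15],
    [[0,0,0],[0,0,0],0],
    [[0,0,-5],[0,0,0],0],
    [[0,0,-16],[0,0,0],0],
    [[0,0,-30],[0,0,0],0],
    [[0,10,-30],[0,0,0],0],
    [[3,20,0],[0,0,0],0],
    [[5,30,0],[0,0,0],0],
    [[5,40,0],[0,0,0],0],
    [[5,40,0],[0,0,0],0],
    [[5,40,0],[0,0,0],0],
    [[5,40,0],[0,0,0],0],
    [[5,40,0],[0,0,0],0],
    [[0,40,0],[0,0,0],0],
    [[0,30,0],[0,0,0],0],
    [[0,25,0],[0,0,0],0],
    [[0,20,0],[0,0,0],0],
    [[0,7,0],[0,0,0],0]
  ]
}}

```text
time: 15.98
position: [0.4824, -0.2632, 0.0904]
tool_rot: [3.14, -0.0, -0.005]
wrist_force: [0.3, -0.2, -0.9]
grip_width: 0.0918
gripper_force: 0.0
```

```bash
python3 - <<'E'
from h import *
im=optics.capture("top");b=optics.capture("scene")
cv2.imwrite("pics/v2.png",np.hstack([cv2.resize(im[150:290,130:330],(400,280)),cv2.resize(b[180:320,200:440],(400,233),interpolation=2)[:,:,:] if 0 else cv2.resize(b[180:320,200:440],(400,280),interpolation=2)])[:,:,::-1])
s=telemetry.read_state();print(s['position'],s['tool_rot'])
E
```

```text
[ 0.48280391 -0.26012241  0.09025479] [ 3.14153210e+00 -6.84865043e-05 -3.16559725e-03]
```

View pics/v2.png

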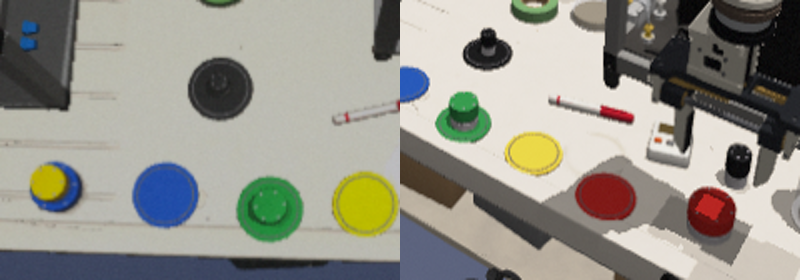

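Green and black stand upright on their pads. Now red.

Request:
{"api": "arm_command", "payload": {
  "deltas": [
    [[0,0,10],[0,0,0],0],
    [[0,0,20],[0,0,0],0],
    [[0,0,20],[0,0,0],0],
    [[0,0,15],[0,0,0],0],
    [[0,0,10],[0,0,0],0],
    [[0,0,7],[0,0,0],0],
    [[0,0,3.5],[0,0,0],0],
    [[0,0,0],[0,0,0],0.1],
    [[0,0,0],[0,0,0],0.2],
    [[0,0,0],[0,0,0],0.3],
    [[0,0,0],[0,0,0],0.4],
    [[0,0,0],[0,0,0],1],
    [[0,0,0],[0,0,0],1],
    [[0,0,0],[0,0,0],1],
    [[0,0,0],[0,0,0],1]
  ]
}}

```text
time: 17.33
position: [0.4836, -0.2592, 0.0053]
tool_rot: [3.141, -0.001, -0.0]
wrist_force: [-1.2, 0.3, 5.6]
grip_width: 0.0615
gripper_force: 20.0
```

Request:
{"api": "arm_command", "payload": {
  "deltas": [
    [[0,0,-3],[0,0,0],1],
    [[0,0,-12],[0,0,0],1],
    [[0,0,-20],[0,0,0],1],
    [[0,0,-15],[0,0,0],1],
    [[-3,-10,0],[0,0,0],1],
    [[-5,-20,0],[0,0,0],1],
    [[-7,-25,0],[0,0,0],1],
    [[-7,-25,0],[0,0,0],1],
    [[-5,-25,0],[0,0,0],1],
    [[-5,-20,0],[0,0,0],1],
    [[-3,-11.5,0],[0,0,0],1],
    [[0,0,0],[0,0,0],1],
    [[0,0,10],[0,0,0],1],
    [[0,0,15],[0,0,0],1],
    [[0,0,8],[0,0,0],1],
    [[0,0,3],[0,0,0],1],
    [[0,0,0],[0,0,0],1],
    [[0,0,0],[0,0,0],1]
  ]
}}

```text
time: 18.83
position: [0.4482, -0.1228, 0.0184]
tool_rot: [-3.141, 0.0, -0.001]
wrist_force: [-0.6, -0.0, -1.8]
grip_width: 0.0617
gripper_force: 20.0
```

Request:
{"api": "arm_command", "payload": {
  "deltas": [
    [[0.5,0,4],[0,0,0],1],
    [[0,0,2.5],[0,0,0],1],
    [[0,0,1.5],[0,0,0],1],
    [[0,0,1],[0,0,0],1],
    [[0,0,0.4],[0,0,0],1],
    [[0,0,0],[0,0,0],1],
    [[0,0,0],[0,0,0],1]
  ]
}}

```text
time: 19.42
position: [0.4488, -0.1223, 0.0094]
tool_rot: [3.142, -0.0, 0.0]
wrist_force: [0.7, -0.1, -1.5]
grip_width: 0.0619
gripper_force: 20.0
```

Request:
{"api": "arm_command", "payload": {
  "deltas": [
    [[0,0,0.4],[0,0,0],1],
    [[0,0,0.3],[0,0,0],1],
    [[0,0,0],[0,0,0],1],
    [[0,0,0],[0,0,0],1]
  ]
}}

```text
time: 19.75
position: [0.4488, -0.1223, 0.0093]
tool_rot: [3.141, -0.0, -0.0]
wrist_force: [-2.5, 1.1, 6.7]
grip_width: 0.0619
gripper_force: 20.0
```

Contact. Release, rise, then turn half a turn (yaw +π) so the last joint stays in range on the left.

Request:
{"api": "arm_command", "payload": {
  "deltas": [
    [[0,0,0],[0,0,0],0.25],
    [[0,0,0],[0,0,0],0.1],
    [[0,0,0],[0,0,0],0],
    [[0,0,0],[0,0,0],0],
    [[0,0,-5],[0,0,0],0],
    [[0,0,-15],[0,0,0],0],
    [[0,0,-25],[0,0,0],0],
    [[0,0,-35],[0,0,0],0],
    [[0,0,-30],[0,0,0],0],
    [[0,0,0],[0,0,-0.12],0],
    [[0,0,0],[0,0,-0.12],0],
    [[0,0,0],[0,0,-0.12],0],
    [[0,0,0],[0,0,-0.12],0],
    [[0,0,0],[0,0,-0.12],0],
    [[0,0,0],[0,0,-0.12],0],
    [[0,0,0],[0,0,-0.12],0],
    [[0,0,0],[0,0,-0.12],0],
    [[0,0,0],[0,0,-0.12],0],
    [[0,0,0],[0,0,-0.12],0],
    [[0,0,0],[0,0,-0.12],0]
  ]
}}

```text
time: 21.42
position: [0.4486, -0.1224, 0.1189]
tool_rot: [3.141, 0.0, 1.326]
wrist_force: [0.0, -0.2, 0.9]
grip_width: 0.0921
gripper_force: 0.0
```

Request:
{"api": "arm_command", "payload": {
  "deltas": [
    [[0,0,0],[0,0,-0.12],0],
    [[0,0,0],[0,0,-0.12],0],
    [[0,0,0],[0,0,-0.12],0],
    [[0,0,0],[0,0,-0.12],0],
    [[0,0,0],[0,0,-0.12],0],
    [[0,0,0],[0,0,-0.12],0],
    [[0,0,0],[0,0,-0.12],0],
    [[0,0,0],[0,0,-0.12],0],
    [[0,0,0],[0,0,-0.12],0],
    [[0,0,0],[0,0,-0.12],0],
    [[0,0,0],[0,0,-0.12],0],
    [[0,0,0],[0,0,-0.12],0],
    [[0,0,0],[0,0,-0.12],0],
    [[0,0,0],[0,0,-0.12],0],
    [[0,0,0],[0,0,-0.1216],0],
    [[0,0,0],[0,0,-0.02],0],
    [[0,0,0],[0,0,0],0],
    [[0,0,0],[0,0,0],0]
  ]
}}

```text
time: 22.92
position: [0.4486, -0.1224, 0.1187]
tool_rot: [3.141, -0.0, 3.138]
wrist_force: [0.3, 0.4, -0.5]
grip_width: 0.0919
gripper_force: 0.0
```

```bash
python3 - <<'E'
from h import *
s=telemetry.read_state();print(s['position'],s['tool_rot'],s['qpos'])
E
```

```text
[ 0.44861035 -0.12235487  0.11867883] [ 3.14148087e+00 -1.00246312e-04  3.13806344e+00] [ 1.21777052  0.69308079 -1.30189284  2.07861915  0.80702838  1.02116042
  1.05878486]
```

Request:
{"api": "arm_command", "payload": {
  "deltas": [
    [[0,10,0],[0,0,0],0],
    [[0,20,0],[0,0,0],0],
    [[0,30,0],[0,0,0],0],
    [[-2,35,0],[0,0,0],0],
    [[-2,35,0],[0,0,0],0],
    [[-2,35,0],[0,0,0],0],
    [[-2,35,0],[0,0,0],0],
    [[-2,35,0],[0,0,0],0],
    [[-2,35,0],[0,0,0],0],
    [[-2,35,0],[0,0,0],0],
    [[-2,35,0],[0,0,0],0],
    [[-2,35,0],[0,0,0],0],
    [[-2,35,0],[0,0,0],0],
    [[0,30,0],[0,0,0],0],
    [[0,30,0],[0,0,0],0],
    [[0,25,0],[0,0,0],0],
    [[0,15,0],[0,0,0],0],
    [[0,3,0],[0,0,0],0],
    [[0,0,0],[0,0,0],0],
    [[0,0,0],[0,0,0],0]
  ]
}}

```text
time: 24.58
position: [0.4684, 0.3901, 0.1185]
tool_rot: [-3.14, 0.0, 3.141]
wrist_force: [0.7, -0.3, 0.0]
grip_width: 0.0918
gripper_force: 0.0
```

```bash
python3 - <<'E'
from h import *
im=optics.capture("top")
cv2.imwrite("pics/v3.png",cv2.resize(im[150:290,60:440],(760,280))[:,:,::-1])
s=telemetry.read_state();print(s['position'],s['tool_rot'],s['qpos'])
E
```

```text
[0.46889368 0.38931116 0.11837377] [-3.14001484e+00  1.24329574e-04  3.14008518e+00] [ 0.00928077  0.81346183 -1.10106253  1.73025929  0.80312353  1.12355943
  0.22187562]
```

View pics/v3.png

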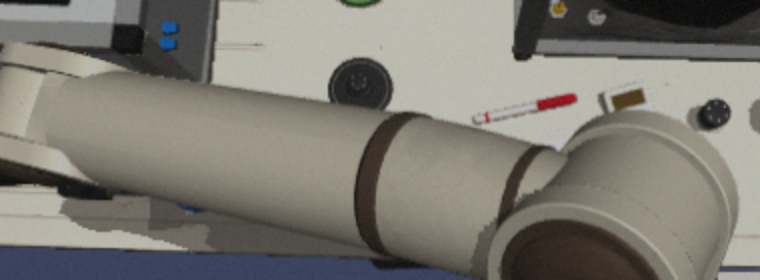

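The forearm covers the pads in this view and the arm is clear of the equipment. Descend onto yellow and grip.

Request:
{"api": "arm_command", "payload": {
  "deltas": [
    [[0,1,10],[0,0,0],0],
    [[0,0,20],[0,0,0],0],
    [[0,0,20],[0,0,0],0],
    [[0,0,15],[0,0,0],0],
    [[0,0,9],[0,0,0],0],
    [[0,0,5],[0,0,0],0],
    [[0,0,2],[0,0,0],0],
    [[0,0,0],[0,0,0],0.2],
    [[0,0,0],[0,0,0],0.3],
    [[0,0,0],[0,0,0],0.4]
  ]
}}

```text
time: 25.47
position: [0.4692, 0.3923, 0.0386]
tool_rot: [3.141, 0.001, 3.141]
wrist_force: [-0.3, 0.1, 0.7]
grip_width: 0.0766
gripper_force: 0.0
```

Request:
{"api": "arm_command", "payload": {
  "deltas": [
    [[0,0,0],[0,0,0],0.45],
    [[0,0,0],[0,0,0],0.5],
    [[0,0,0],[0,0,0],0.6],
    [[0,0,0],[0,0,0],1],
    [[0,0,0],[0,0,0],1],
    [[0,0,0],[0,0,0],1],
    [[0,0,0],[0,0,0],1],
    [[0,0,0],[0,0,0],1]
  ]
}}

```text
time: 26.13
position: [0.4688, 0.3919, 0.0378]
tool_rot: [3.141, 0.0, 3.142]
wrist_force: [-0.1, 0.1, 1.7]
grip_width: 0.0439
gripper_force: 20.0
```

Request:
{"api": "arm_command", "payload": {
  "deltas": [
    [[0,0,-3],[0,0,0],1],
    [[0,0,-12],[0,0,0],1],
    [[0,0,-20],[0,0,0],1],
    [[0,0,-25],[0,0,0],1],
    [[0,-10,-20],[0,0,0],1],
    [[0,-20,0],[0,0,0],1],
    [[1,-30,0],[0,0,0],1],
    [[1,-30,0],[0,0,0],1],
    [[1,-30,0],[0,0,0],1],
    [[1,-30,0],[0,0,0],1],
    [[1,-30,0],[0,0,0],1],
    [[1,-30,0],[0,0,0],1],
    [[1,-30,0],[0,0,0],1],
    [[1,-30,0],[0,0,0],1],
    [[0.6,-30,0],[0,0,0],1],
    [[0,-30,0],[0,0,0],1],
    [[0,-27,0],[0,0,0],1],
    [[0,-22,0],[0,0,0],1],
    [[0,-10.4,0],[0,0,0],1],
    [[0,0,0],[0,0,0],1]
  ]
}}

```text
time: 27.8
position: [0.4601, -0.0004, 0.1178]
tool_rot: [-3.14, -0.0, 3.137]
wrist_force: [0.1, -0.4, -1.1]
grip_width: 0.0432
gripper_force: 20.0
```

Request:
{"api": "arm_command", "payload": {
  "deltas": [
    [[0,0,15],[0,0,0],1],
    [[0,0,20],[0,0,0],1],
    [[0,0,20],[0,0,0],1],
    [[0,0,15],[0,0,0],1],
    [[0,0,10],[0,0,0],1],
    [[0,0,10],[0,0,0],1],
    [[0,0,5],[0,0,0],1],
    [[0,0,2],[0,0,0],1],
    [[0,0,0],[0,0,0],1],
    [[0,0,0],[0,0,0],1]
  ]
}}

```text
time: 28.63
position: [0.4606, 0.0026, 0.0211]
tool_rot: [3.141, 0.001, 3.142]
wrist_force: [-0.0, -0.7, -1.7]
grip_width: 0.0435
gripper_force: 20.0
```

Request:
{"api": "arm_command", "payload": {
  "deltas": [
    [[0.3,0,5],[0,0,0],1],
    [[0,0,3],[0,0,0],1],
    [[0,0,1.5],[0,0,0],1],
    [[0,0,1],[0,0,0],1],
    [[0,0,0.8],[0,0,0],1],
    [[0,0,0.3],[0,0,0],1],
    [[0,0,0],[0,0,0],1],
    [[0,0,0],[0,0,0],1]
  ]
}}

```text
time: 29.3
position: [0.4597, 0.0022, 0.0096]
tool_rot: [-3.141, 0.0, 3.141]
wrist_force: [-3.1, -1.1, 7.7]
grip_width: 0.0433
gripper_force: 20.0
```

Request:
{"api": "arm_command", "payload": {
  "deltas": [
    [[0,0,0],[0,0,0],0.45],
    [[0,0,0],[0,0,0],0.3],
    [[0,0,0],[0,0,0],0.15],
    [[0,0,0],[0,0,0],0],
    [[0,0,-5],[0,0,0],0],
    [[0,0,-16],[0,0,0],0],
    [[0,0,-30],[0,0,0],0],
    [[0,10,-30],[0,0,0],0],
    [[-2,20,0],[0,0,0],0],
    [[-2,30,0],[0,0,0],0],
    [[-2,40,0],[0,0,0],0],
    [[-2,40,0],[0,0,0],0],
    [[0,40,0],[0,0,0],0],
    [[0,40,0],[0,0,0],0],
    [[0,40,0],[0,0,0],0],
    [[0,40,0],[0,0,0],0],
    [[0,35,0],[0,0,0],0],
    [[0,27,0],[0,0,0],0],
    [[0,20,0],[0,0,0],0],
    [[0,7,0],[0,0,0],0]
  ]
}}

```text
time: 30.97
position: [0.4662, 0.3957, 0.0908]
tool_rot: [3.138, -0.001, -3.138]
wrist_force: [0.3, -0.3, -0.4]
grip_width: 0.0918
gripper_force: 0.0
```

```bash
python3 - <<'E'
from h import *
b=optics.capture("scene")
cv2.imwrite("pics/v4.png",cv2.resize(b[150:310,130:410],(700,400))[:,:,::-1])
s=telemetry.read_state();print(s['position'],s['tool_rot'])
E
```

```text
[0.46636834 0.3952088  0.09068972] [ 3.13855141e+00 -4.76169220e-04 -3.13779854e+00]
```

View pics/v4.png

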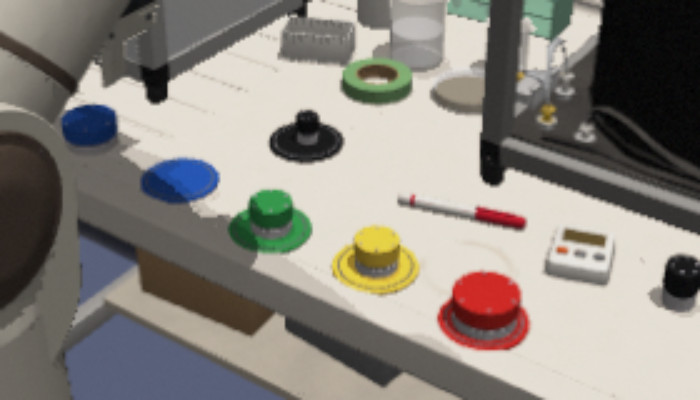

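Black, green, yellow and red all stand upright on their pads; blue remains at crop (90,125). Settle, descend and grip blue.

Request:
{"api": "arm_command", "payload": {
  "deltas": [
    [[0,0,0],[0,0,0],0],
    [[0,0,0],[0,0,0],0],
    [[0,0,0],[0,0,0],0]
  ]
}}

```text
time: 31.27
position: [0.4686, 0.389, 0.0897]
tool_rot: [-3.14, -0.0, 3.139]
wrist_force: [-0.1, 0.5, 0.2]
grip_width: 0.0919
gripper_force: 0.0
```

Request:
{"api": "arm_command", "payload": {
  "deltas": [
    [[0.5,1.5,10],[0,0,0],0],
    [[0,0,20],[0,0,0],0],
    [[0,0,20],[0,0,0],0],
    [[0,0,15],[0,0,0],0],
    [[0,0,10],[0,0,0],0],
    [[0,0,6],[0,0,0],0],
    [[0,0,3.5],[0,0,0],0],
    [[0,0,0],[0,0,0],0.1],
    [[0,0,0],[0,0,0],0.2],
    [[0,0,0],[0,0,0],0.3],
    [[0,0,0],[0,0,0],0.4],
    [[0,0,0],[0,0,0],1],
    [[0,0,0],[0,0,0],1],
    [[0,0,0],[0,0,0],1],
    [[0,0,0],[0,0,0],1]
  ]
}}

```text
time: 32.52
position: [0.4677, 0.3931, 0.0062]
tool_rot: [3.141, 0.001, 3.141]
wrist_force: [0.1, -0.3, 4.0]
grip_width: 0.0613
gripper_force: 20.0
```

Request:
{"api": "arm_command", "payload": {
  "deltas": [
    [[0,0,-3],[0,0,0],1],
    [[0,0,-12],[0,0,0],1],
    [[0,0,-20],[0,0,0],1],
    [[0,0,-15],[0,0,0],1],
    [[0,-10,0],[0,0,0],1],
    [[1,-20,0],[0,0,0],1],
    [[1,-25,0],[0,0,0],1],
    [[0.5,-25,0],[0,0,0],1],
    [[0,-25,0],[0,0,0],1],
    [[0,-20,0],[0,0,0],1],
    [[0,-11,0],[0,0,0],1],
    [[0,0,0],[0,0,0],1],
    [[0,0,10],[0,0,0],1],
    [[0,0,15],[0,0,0],1],
    [[0,0,8],[0,0,0],1],
    [[0,0,3],[0,0,0],1],
    [[0,0,0],[0,0,0],1],
    [[0,0,0],[0,0,0],1]
  ]
}}

```text
time: 34.02
position: [0.4644, 0.2579, 0.0195]
tool_rot: [3.141, -0.0, -3.14]
wrist_force: [-0.3, -0.4, -1.1]
grip_width: 0.0616
gripper_force: 20.0
```

Request:
{"api": "arm_command", "payload": {
  "deltas": [
    [[-0.4,-1,4],[0,0,0],1],
    [[0,0,2.5],[0,0,0],1],
    [[0,0,1.5],[0,0,0],1],
    [[0,0,1],[0,0,0],1],
    [[0,0,0.6],[0,0,0],1],
    [[0,0,0],[0,0,0],1],
    [[0,0,0],[0,0,0],1]
  ]
}}

```text
time: 34.6
position: [0.4653, 0.2557, 0.0101]
tool_rot: [-3.141, 0.0, 3.141]
wrist_force: [-1.0, -1.3, 1.1]
grip_width: 0.0618
gripper_force: 20.0
```

Request:
{"api": "arm_command", "payload": {
  "deltas": [
    [[0,0,0.4],[0,0,0],1],
    [[0,0,0],[0,0,0],1],
    [[0,0,0],[0,0,0],0.25],
    [[0,0,0],[0,0,0],0.1],
    [[0,0,0],[0,0,0],0],
    [[0,0,0],[0,0,0],0],
    [[0,0,-5],[0,0,0],0],
    [[0,0,-15],[0,0,0],0],
    [[0,0,-25],[0,0,0],0],
    [[0,0,-35],[0,0,0],0],
    [[0,0,-35],[0,0,0],0],
    [[0,-20,-25],[0,0,0],0],
    [[0,-40,0],[0,0,0],0],
    [[0,-40,0],[0,0,0],0],
    [[0,-40,0],[0,0,0],0],
    [[0,-40,0],[0,0,0],0],
    [[0,-40,0],[0,0,0],0],
    [[0,-40,0],[0,0,0],0],
    [[0,-40,0],[0,0,0],0],
    [[0,-40,0],[0,0,0],0]
  ]
}}

```text
time: 36.27
position: [0.4648, -0.0863, 0.1499]
tool_rot: [-3.141, 0.0, 3.142]
wrist_force: [0.7, 0.2, 0.0]
grip_width: 0.0918
gripper_force: 0.0
```

Request:
{"api": "arm_command", "payload": {
  "deltas": [
    [[0,-40,0],[0,0,0],0],
    [[0,-40,0],[0,0,0],0],
    [[0,-40,0],[0,0,0],0],
    [[0,-40,0],[0,0,0],0],
    [[0,-20,0],[0,0,0],0],
    [[0,0,0],[0,0,0],0],
    [[0,0,0],[0,0,0],0]
  ]
}}

```text
time: 36.85
position: [0.4648, -0.2654, 0.1495]
tool_rot: [3.141, 0.0, 3.138]
wrist_force: [0.2, 1.3, -0.3]
grip_width: 0.0918
gripper_force: 0.0
```

```bash
python3 - <<'E'
from h import *
im=optics.capture("top");b=optics.capture("scene")
cv2.imwrite("pics/v5.png",np.vstack([cv2.resize(im[160:290,120:420],(600,260)),cv2.resize(b[170:310,130:430],(600,280))])[:,:,::-1])
E
```

```text
(no output)
```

View pics/v5.png

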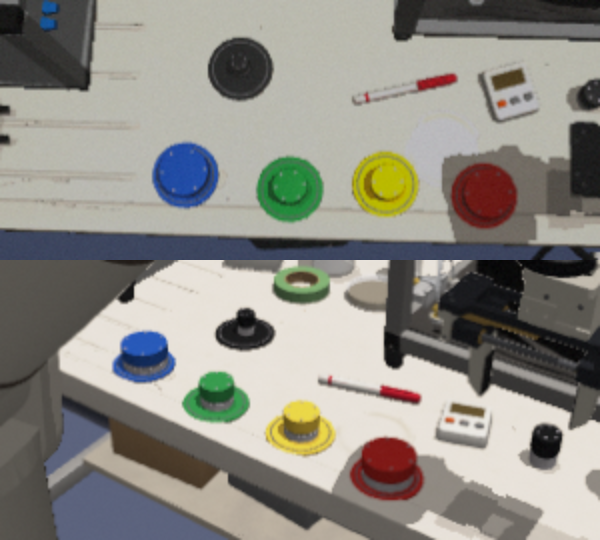

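All five holders stand upright on their own pads. One numeric check of yellow's and blue's centring before handing in.

```bash
python3 - <<'E'
from h import *
im=optics.capture("top")[150:290,130:400]
g=cv2.resize(im,None,fx=3,fy=3,interpolation=2)
m=optics.camera_model("top")
# draw expected cap-top rims if centred, on the pads
for (x,y,r) in [(.465,.2564,.031),(.4505,.1232,.022),(.4602,.0025,.022),(.4487,-.1226,.031),(.605,.1929,.013)]:
    t=np.linspace(0,2*np.pi,60); P=np.c_[x+r*np.cos(t),y+r*np.sin(t),0*t+.036]
    p=cv2.projectPoints(P,m["rvec"],m["tvec"],m["camera_matrix"],m["dist_coeffs"])[0][:,0]
    cv2.polylines(g,[np.int32((p-[130,150]+.5)*3)],True,(255,255,255),1)
cv2.imwrite("pics/v6.png",g[:,:800,::-1])
E
```

```text
(no output)
```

View pics/v6.png

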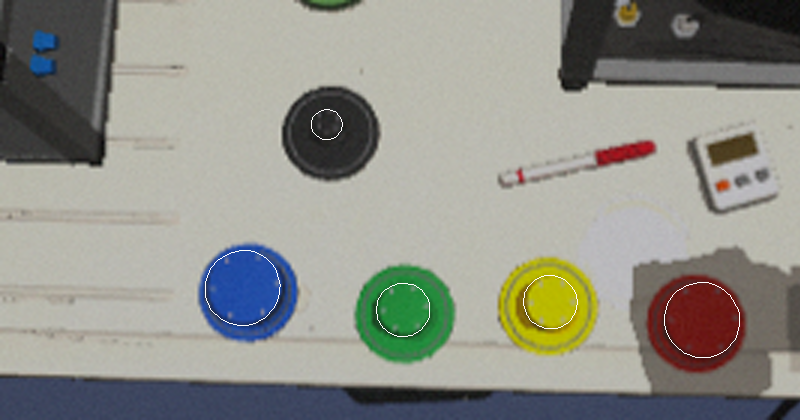

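The expected cap rims coincide with the caps on all five pads, so they are centred. Handing in.

```bash
python3 -c "
from plant import robot
print(robot.hand_in())"
```

```text
the job is handed in; nothing more can be done
None
```

All five holders stand upright, cap up, centred on the pads of their own colours, and the job was handed in at about 37 s of the 141 s allowed.

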